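# Refit the push knob on the dipper well rinse valve and hold it down

### The job

The steel push knob has been taken off the rinse valve of the scoop dipper well and stands on the counter. Pick it up, turn it so that the flat in its bore matches the flat on the valve's D-shaped stem (nose of the knob the same way as the nose of the plate under the stem), slide it fully home on the stem and push it down to the end of the valve's spring travel. Finish while still gripping the knob and keeping the valve pressed down, and leave the gate and everything else on the counter where it is.

Things in the scene. Friction and masses are not known exactly. Their poses are not given: they have to be found in the camera images.
- knob: Loose stainless knob, 80 to 165 g, standing upright on the counter. Round grip 38 mm in diameter, from 8 to 40 mm above its underside; below it a skirt 50 mm in diameter, 8 mm high, with a tapering nose reaching 36 mm from the axis; a rib 2 mm high on the top points the same way. Origin: centre of the underside; z up along the axis, x towards the nose.
- knob_bore (a point): Inner end of the knob's blind D-shaped bore, on the knob's axis 18 mm above its underside. The bore opens downwards at the underside: 19 mm in diameter, cut by a flat 5.4 mm from the axis on the nose side, 18 mm deep. Axes as knob: x towards the flat and the nose.
- stem_tip (a point): Centre of the top end of the valve's upright brass stem, on the deck right of the well; the deck is 70 mm above the counter. D-shaped: 16 mm in diameter, flat 4 mm from the axis, top 2.5 mm tapered; 30 mm out of the deck when not pressed. z up along the stem, x towards its flat. The stem moves only up and down; it does not turn.
- valve: Fixed dark teardrop plate, 2 mm thick, on the deck around the stem: 56 mm round with a nose reaching 42 mm from the axis, pointing the way of the stem's flat. Origin: on the stem's axis at deck level (70 mm above the counter); x towards the nose.
- stem (a joint): How far the valve stem is pressed down, in m: 0 up, 0.008 at its stop. A spring holds it up: about 2.6 N to start it, 6.6 N at the stop. With the knob fully home (end of its bore on the stem's top) its underside is 12 mm above the deck with the stem up, 4 mm with the stem at its stop.
- gate_edge (a point): Free edge of the small swinging steel gate (106 mm wide, 56 mm high, 4 mm thick, hinged on a vertical axis at its left end) in the near wall of the well; it may stand ajar towards the robot. x of the frame is its plate's normal. To be left alone.
- well_unit: Fixed stainless dipper well unit, 200 mm deep (x) by 300 mm wide (y), 70 mm high: solid deck with the valve in its right (-y) half, open well with the gate in its left half, a thin bent spout at the back rising to 141 mm. Origin: centre of the underside at counter level; front faces -x.
- ramekin: Bystander: white porcelain ramekin, 84 mm across, 45 mm high. Origin: centre of the underside.
- coupe: Bystander: stemmed glass sundae cup, 86 mm across, 92 mm high. Origin: centre of the foot's underside.
- scoop: Bystander: copper-coloured ice cream scoop lying on the counter, 220 mm long along its x axis, handle to -x, bowl at +x, 52 mm across at the bowl, 26 mm high. Origin: on the counter, about mid-length.
- jar: Bystander: closed glass jar with steel lid, 80 mm across, 110 mm high. Origin: centre of the underside.
- spoon: Bystander: spoon, 200 mm long, lying along its x axis, handle to -x. Origin: on the counter, under the spoon.

How it is judged:
By the outcome, as a careful person would: the job done as asked, in the order asked, and still so for the second after the job is handed in, while the arm keeps its last pose, push and grip.
It also fails if it takes over 45 s, if anything falls off the work surface, if the arm or the gripper's body presses on something with over 40 N, if the wrist force passes 120 N, or if a joint passes its speed limit or range.

### The arm

A 6-joint arm with a two-finger parallel gripper is mounted at the origin on the work surface. World frame = base frame: x ahead of the robot, y to its left, z up, the work surface at z = 0. Lengths are in mm, angles in rad, forces in N, time in s.
With the tool pointing down it reaches from about 350 to 975 mm from the base axis. Payload 7.1 kg.
Tool frame: the origin (TCP) lies midway between the tips of the shut fingers; the grasp point (between the pads) lies pinch_z behind it (pinch_z is the distance from the TCP to the grasp point, in mm); z points along the fingers, y is the line along which they close (so a half turn about z gives the same grasp; the last joint's range is limited). The gripper opens to 88 mm and grips with 3 to 60 N. Pads are 20 mm wide; open, the fingers measure 115 mm over their backs; the gripper's body (75 mm by 178 mm) begins 61 mm behind the grasp point.
Start: joints at [-1.157, 0.423, 1.63, -0, 1.089, -0.019], TCP at [262.149, -567.347, 193.175] pointing down, gripper open.
Joint ranges: [-3, 3], [-0.9, 2.11], [0.09, 2.58], [-1.31, 4.45], [0.11, 2.69], [-2.54, 2.54]. Speed limits (rad/s): [2.39, 2.39, 3.01, 3.14, 3.14, 3.14].

### API

Orientations are given as a rotation vector (axis times angle).
In Python, from workcell import get_obs, get_image, close_job, pinch_z gives the robot as it stands.
- The arm moves only by the tool jog_arm, never from a script. Its argument "commands" is a list of rows, each a list of 3 entries, a list of its own where there are three numbers: the gripper command: -1 is shut, 1 is fully open, values between are in proportion, then the shift along the tool's x, y, z as a fraction of full scale, then the turn, a rotation vector about the tool's x, y, z as a fraction of full scale. In form: [[gripper, [tx, ty, tz], [rx, ry, rz]], ...]. A call has 1 to 10 rows; each row shifts and turns the commanded pose from where the row before left it, along the tool's axes as they then stand; what a row does not reach is not made up. Full scale, the value 1, is 0.1 m for a shift and 45 degrees for a turn. A row lasts 1/10 s, in which the tool goes at most 50 mm and 8.59 degrees, less where a joint would pass 70% of its speed; a pose out of reach is approached as far as the arm can. A call with a number of a shift or a turn outside -1 to 1 is refused whole. A call with a gripper value outside its range is refused whole. The fingers move at their own pace and stop on an object; the grip force is fixed at half the most. Time passes only in rows, so rows that do not move let the fingers close. It gives the time, the measured TCP pose, the force, the opening and the grip force at its end, in the units of the state.
- get_obs(): the state, without advancing time (a new reading comes with each control period).
- get_image(name): name is "scene" or "top" or "wrist"; returns a dict with "image" (480x640x3 uint8, blue, green, red), "z_map" (480x640 float32, mm along the optical axis (not along the pixel's ray), 0 where there is no reading), "intrinsics" (3x3 intrinsics, pixels), "eye" and "orientation" of the camera in the world; the wrist camera has in their place "mount" (4x4, takes a point from camera to tool coordinates, whose origin is the TCP and whose axes are the flange's). Camera axes: x right, y down, z forward; pixel columns grow to the right and rows downward; lengths in mm; the calibration is good to about 2 mm. A picture is of the moment at which its call begins: read the wrist's pose just before it.
- close_job(): hands the job in; it is judged then, once.
The state is a dict: "t": time; "qpos": joint angles; "qvel": joint speeds; "joint_torque": joint torques, N m; "ee_pos": TCP position; "orientation": TCP orientation; "ft_force": force on the tool from outside, world axes, zero at the start; "moment": the same for the moment, N m; "width": finger opening in mm; "grasp_force": force on a finger pad.
Only numpy, scipy, OpenCV 4.12 (cv2) and the standard library are available. Lean on these libraries where they do the work, as an engineer would, in place of code of your own. Each camera call takes 0.05 s, during which the arm holds its last target. There are 200 camera calls.

## Working session

There is one attempt and no reset: what is moved stays moved. The work goes in short steps, Python scripts to look and compute and a tool call to move; the robot and the scene stay as the last step left them, time stands still between calls to the robot, and variables do not carry over. Pictures are saved under pics/ and viewed, at most 10 in all, crops included, and the job is handed in when it is done.

Besides the shell and the picture viewer there is one more tool, called after ">>>" by a JSON object that holds its "api" and its "payload". jog_arm: Moves the arm, as the interface text tells. Its arguments: {"type":"object","properties":{"commands":{"type":"array","items":{"type":"array"}}},"required":["commands"]}

```bash
mkdir -p pics; ls; cat > h.py <<'E'
import numpy as np, cv2
from scipy.spatial.transform import Rotation as R
from workcell import get_obs, get_image, close_job, pinch_z
def cloud(name):
    o=get_obs(); d=get_image(name); K=np.array(d['intrinsics']); z=d['z_map']
    v,u=np.mgrid[:z.shape[0],:z.shape[1]]
    P=np.stack([(u-K[0,2])/K[0,0]*z,(v-K[1,2])/K[1,1]*z,z],-1).astype(float)
    if name=='wrist':
        M=np.array(d['mount'],float); P=P@M[:3,:3].T+M[:3,3]
        P=P@R.from_rotvec(o['orientation']).as_matrix().T+np.array(o['ee_pos'])
    else:
        r=np.array(d['orientation'],float); r=R.from_rotvec(r).as_matrix() if r.shape==(3,) else r
        P=P@r.T+np.array(d['eye'])
    P[z==0]=np.nan
    return d,P,o
E
python3 - <<'E'
from h import *
print(pinch_z, get_obs())
for n in ('top','scene'):
    d,P,o=cloud(n); cv2.imwrite(f'pics/{n}0.png',d['image']); np.save(n+'0.npy',P)
    print(n,d['eye'],np.array(d['orientation']),d['intrinsics'],P[240,320])
    if n=='scene': print(get_image('wrist')['mount'])
E
```

```text
pics
18.700000000000003 {'t': 0.0, 'qpos': array([-1.15698991e+00,  4.23806826e-01,  1.63069783e+00, -1.77611287e-05,
        1.08857292e+00, -1.89795381e-02]), 'qvel': array([-9.20909069e-04, -1.52325362e-03,  1.17703082e-03, -3.20218966e-05,
        3.08662641e-03, -3.60992230e-04]), 'joint_torque': array([ 5.31624173e-04, -5.44612062e+01, -2.73669845e+01,  6.42800331e-02,
        2.27192586e-02, -1.20452492e-04]), 'ee_pos': array([ 261.91605811, -566.81511372,  192.41988068]), 'orientation': array([-3.06690331e+00, -6.74226144e-01,  4.81490169e-04]), 'ft_force': array([ 0.40582374,  0.42406358, -0.12922119]), 'moment': array([ 0.01203034, -0.04018409,  0.00407346]), 'grasp_force': 0.0, 'width': 87.80058585043663}
top [ 464.77705222   -9.7241509  1350.97583176] [-2.17976825  2.14246168 -0.11018133] [[560.42306197   0.         313.64787838]
 [  0.         560.42306197 231.68470699]
 [  0.           0.           1.        ]] [ 5.93569320e+02 -1.34237112e+01  3.80125714e-01]
scene [1331.88822256 -147.51258562 1095.65976926] [-2.03287069 -1.63143985  0.55236486] [[460.69033934   0.         324.75388899]
 [  0.         460.69033934 242.08233315]
 [  0.           0.           1.        ]] [535.83210804  -9.63809164   2.30278526]
[[ 5.39979299e-04 -9.59702941e-01 -2.81015968e-01  7.63199114e+01]
 [ 9.99999851e-01  5.41258948e-04  7.30613794e-05 -1.35769663e-01]
 [ 8.19851867e-05 -2.81015966e-01  9.59703090e-01 -1.92621588e+02]
 [ 0.00000000e+00  0.00000000e+00  0.00000000e+00  1.00000000e+00]]
```

View pics/top0.png

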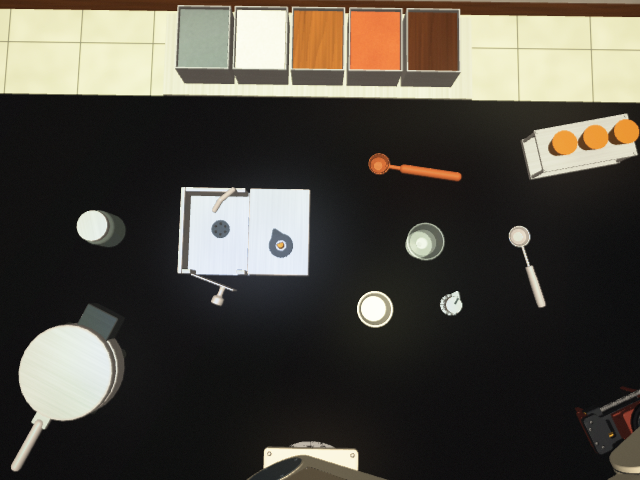

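View pics/scene0.png

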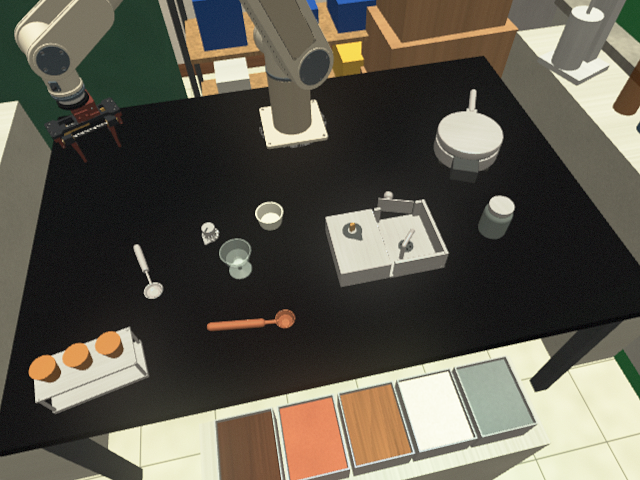

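The top view shows the knob at about (452,303) with its nose up and to the right. The stem is at (281,245) with the plate nose at about (274,230). The gate stands ajar from (192,275) to (235,290), the ramekin is at (375,309) and the coupe at (425,242).

```bash
python3 - <<'E'
from h import *
P=np.load('top0.npy'); im=cv2.imread('pics/top0.png')
def c(u0,u1,v0,v1,zl,zh):
    Q=P[v0:v1,u0:u1].reshape(-1,3); Q=Q[(Q[:,2]>zl)&(Q[:,2]<zh)]
    print(len(Q),Q.mean(0).round(1),Q.min(0).round(1),Q.max(0).round(1))
c(435,470,285,322,30,60)   # knob top
c(435,470,285,322,4,60)
c(270,292,235,255,85,115)  # stem
c(250,308,192,272,60,80)
c(405,445,220,262,60,110) # coupe
c(355,395,290,328,35,60) #ramekin
cv2.imwrite('pics/zoom0.png',np.hstack([cv2.resize(im[225:265,260:300],(400,400),interpolation=2),cv2.resize(im[283:323,432:472],(400,400),interpolation=2)]))
for p in [(281,245),(274,230),(452,303),(460,293)]: print(p,P[p[1],p[0]].round(1))
o=get_obs();print(R.from_rotvec(o['orientation']).as_matrix().round(3))
E
```

```text
220 [ 445.3 -323.9   40.3] [ 427.7 -342.5   31.2] [ 462.4 -305.9   47.8]
471 [ 446.8 -322.6   23.7] [ 405.  -370.6    4. ] [ 490.3 -289.1   47.8]
35 [572.1  75.9  99.4] [566.7  69.5  87.9] [578.5  83.2 104.3]
4574 [605.3  82.5  70.9] [513.1  15.2  61.1] [698.4 151.1  79.7]
598 [ 590.2 -256.7   80.7] [ 545.5 -290.8   60. ] [ 627.8 -208.7   99.1]
320 [ 432.5 -143.4   43.6] [ 392.5 -182.1   35.1] [ 473.  -101.    52.4]
(281, 245) [571.2  73.9 101.7]
(274, 230) [608.   92.8  71.9]
(452, 303) [ 448.4 -321.6   39.5]
(460, 293) [ 472.  -350.5   -0.7]
[[ 0.908  0.419 -0.   ]
 [ 0.419 -0.908  0.001]
 [ 0.    -0.001 -1.   ]]
```

View pics/zoom0.png

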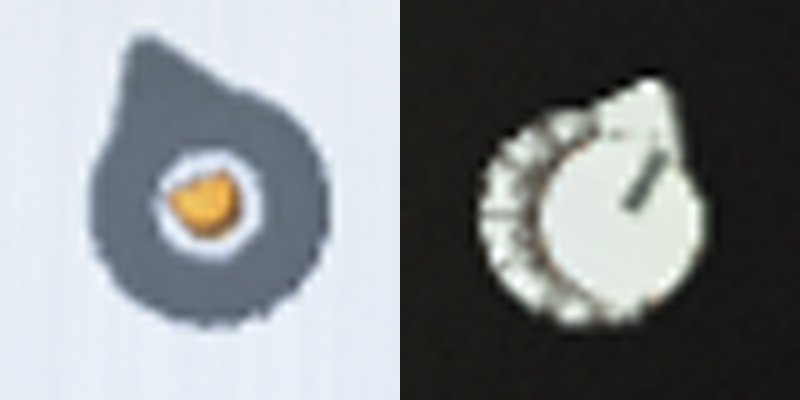

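>>> {"api": "jog_arm", "payload": {"commands": [[1,[0.336,-0.18,0.05],[0,0,0]],[1,[0.336,-0.18,0.05],[0,0,0]],[1,[0.336,-0.18,0.05],[0,0,0]],[1,[0.336,-0.18,0.05],[0,0,0]],[1,[0.336,-0.18,0.05],[0,0,0]],[1,[0.336,-0.18,0.05],[0,0,0]],[1,[0.336,-0.18,0.05],[0,0,0]],[1,[0.336,-0.18,0.05],[0,0,0]]]}}

```text
t: 0.95
ee_pos: [446.4, -322.5, 152.9]
orientation: [-3.068, -0.674, 0.0]
ft_force: [0.4, 0.1, -0.3]
width: 88.0
grasp_force: 0.0
```

>>> {"api": "jog_arm", "payload": {"commands": [[1,[0,0,0],[0,0,-0.16]],[1,[0,0,0],[0,0,-0.16]],[1,[0,0,0],[0,0,-0.16]],[1,[0,0,0],[0,0,-0.16]],[1,[0,0,0],[0,0,0]],[1,[0,0,0],[0,0,0]],[1,[0,0,0],[0,0,0]]]}}

```text
t: 1.65
ee_pos: [445.7, -323.9, 153.1]
orientation: [-2.806, -1.413, 0.0]
ft_force: [-1.0, 0.4, -0.1]
width: 88.0
grasp_force: 0.0
```

```bash
python3 - <<'E'
from h import *
d,P,o=cloud('wrist'); cv2.imwrite('pics/w1.png',d['image']); np.save('w1.npy',P)
print(o['t'],o['ee_pos'],o['orientation'],np.degrees(o['qpos']).round(1),d['intrinsics'][0])
Z=P[...,2]; near=np.hypot(P[...,0]-446,P[...,1]+323)<50
for zl,zh in ((37,46),(5,11)):
    m=near&(Z>zl)&(Z<zh); Q=P[m]; print(m.sum(),Q.mean(0).round(1),Q.min(0).round(1),Q.max(0).round(1))
E
```

```text
1.65 [ 445.69523367 -323.89095619  153.09508288] [-2.80582624e+00 -1.41278790e+00  1.05884377e-04] [-37.2  21.  104.6   0.   54.3  -0.7] [403.44080352   0.         313.0022872 ]
1773 [ 443.6 -325.8   41.1] [ 424.6 -345.    37.1] [ 462.  -307.4   44.8]
973 [ 454.3 -322.9    9. ] [ 418.4 -349.8    5.1] [ 475.7 -301.4   11. ]
```

View pics/w1.png

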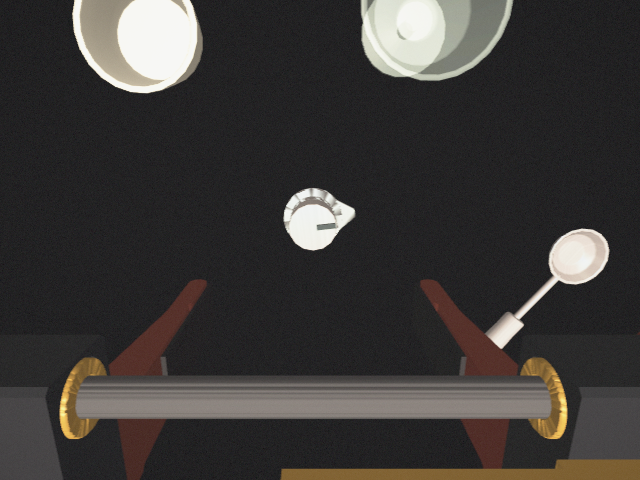

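The wrist view shows the knob top at about (312,227), the rib pointing right, and the skirt nose tip at (354,213). The fingers straddle it with room to spare.

```bash
cat >> h.py <<'E'
def rays(d,o,uv,z):
    K=np.array(d['intrinsics']); M=np.array(d['mount']); Rt=R.from_rotvec(o['orientation']).as_matrix()
    r=np.c_[np.atleast_2d(uv),np.ones(len(np.atleast_2d(uv)))]@np.linalg.inv(K).T@M[:3,:3].T@Rt.T
    e=Rt@M[:3,3]+o['ee_pos']; return e+r*((z-e[2])/r[:,2])[:,None]
E
python3 - <<'E'
from h import *
d,P,o=cloud('wrist'); im=d['image']; g=cv2.cvtColor(im,cv2.COLOR_BGR2GRAY)
Z=P[...,2]; C=np.array([443.5,-326])
# top face outline -> circle at z=40
sub=np.zeros_like(g); sub[185:255,275:365]=(g[185:255,275:365]>80)
# nose tip
ys,xs=np.nonzero(sub); k=xs.argmax(); t=rays(d,o,[[xs[xs>=xs.max()-1].mean(),ys[xs>=xs.max()-1].mean()]],8)[0]
print('tip',xs.max(),ys[k],t, np.hypot(*(t[:2]-C)),np.degrees(np.arctan2(*(t[:2]-C)[::-1])))
# rib: pixels above plane 41 or dark within top face
rb=np.argwhere((g[215:245,295:345]<150)&(Z[215:245,295:345]>36))[:,::-1]+[295,215]
W=rays(d,o,rb,41)[:,:2]; W=W[np.hypot(*(W-C).T)<17]; u,s,v=np.linalg.svd(W-W.mean(0)); print(len(W),W.mean(0),s,np.degrees(np.arctan2(v[0,1],v[0,0])))
m=(np.hypot(P[...,0]-C[0],P[...,1]-C[1])<50)&(Z>36)&(Z<46)
px=np.argwhere(m)[:,::-1].astype(np.float32); (cx,cy),r=cv2.minEnclosingCircle(px); print(cx,cy,r,rays(d,o,[[cx,cy]],40), np.median(Z[m]))
cv2.imwrite('pics/z1.png',cv2.resize(im[180:260,270:370],(800,640)[::1],interpolation=2)[:600])
E
```

```text
tip 354 209 [ 473.52271889 -343.73263326    8.        ] 34.86846615443916 -30.567818585969466
93 [ 451.68088693 -331.54701175] [38.72282282 11.57929654] 150.9591121139415
312.90216064453125 226.19021606445312 24.197240829467773 [[ 443.47520366 -325.97000313   40.        ]] 41.11152464703472
```

View pics/z1.png

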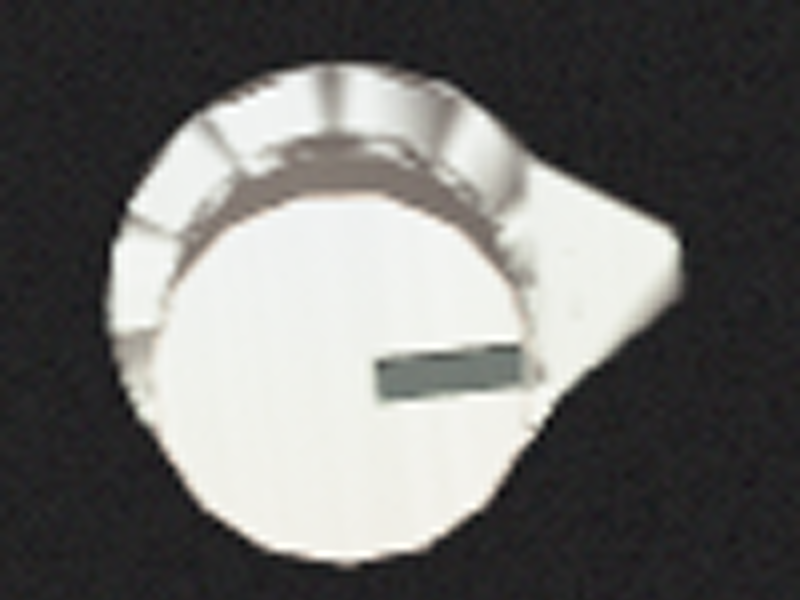

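>>> {"api": "jog_arm", "payload": {"commands": [[1,[-0.03,0,0.3],[0,0,0]],[1,[0,0,0.3],[0,0,0]],[1,[0,0,0.3],[0,0,0]],[1,[0,0,0.3],[0,0,0]],[1,[0,0,0.2],[0,0,0]],[1,[0,0,0],[0,0,0]],[1,[0,0,0],[0,0,0]],[-1,[0,0,0],[0,0,0]],[-1,[0,0,0],[0,0,0]],[-1,[0,0,0],[0,0,0]]]}}

```text
t: 2.75
ee_pos: [444.6, -326.8, 14.2]
orientation: [2.803, 1.416, 0.001]
ft_force: [-0.2, 0.2, 0.1]
width: 67.5
grasp_force: 0.0
```

>>> {"api": "jog_arm", "payload": {"commands": [[-1,[0,0,0],[0,0,0]],[-1,[0,0,0],[0,0,0]],[-1,[0,0,0],[0,0,0]],[-1,[0,0,0],[0,0,0]],[-1,[0,0,0],[0,0,0]]]}}

```text
t: 3.25
ee_pos: [444.0, -326.3, 13.1]
orientation: [-2.804, -1.416, 0.0]
ft_force: [0.1, 0.1, -0.2]
width: 27.4
grasp_force: 0.0
```

```bash
python3 - <<'E'
from h import *
d,P,o=cloud('wrist'); cv2.imwrite('pics/w2.png',d['image']); print(o['t'],o['width'],o['grasp_force'],o['ee_pos'])
E
```

```text
3.25 27.42784261463629 0.0 [ 443.97941784 -326.28467286   13.13180446]
```

View pics/w2.png

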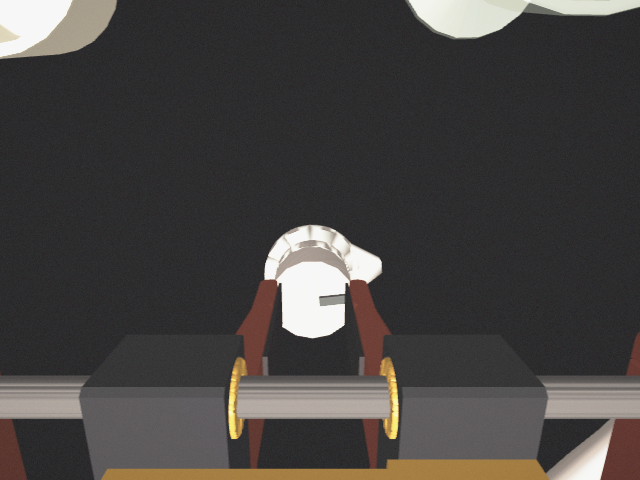

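The wrist view shows the fingers at about (270,285) and (358,285), centred on the knob axis at (312,300). But the reading is 27 mm with zero force, so I'll let the closing settle.

>>> {"api": "jog_arm", "payload": {"commands": [[-1,[0,0,0],[0,0,0]],[-1,[0,0,0],[0,0,0]],[-1,[0,0,0],[0,0,0]]]}}

```text
t: 3.6
ee_pos: [444.0, -326.3, 13.2]
orientation: [-2.804, -1.416, -0.0]
ft_force: [0.1, -0.6, 0.3]
width: 1.2
grasp_force: 0.0
```

```bash
python3 - <<'E'
from h import *
d,P,o=cloud('wrist'); s,S,_=cloud('scene'); np.save('w3.npy',P)
a=cv2.resize(d['image'][200:440,220:420],(400,480)); b=cv2.resize(s['image'][200:260,170:220],(400,480),interpolation=2)
cv2.imwrite('pics/c3.png',np.hstack([a,b]))
for p in [(312,300),(312,320),(312,270),(300,300),(325,260),(318,236)]: print(p,P[p[1],p[0]].round(1))
E
```

```text
(312, 300) [ 448.7 -318.5   61.1]
(312, 320) [ 444.6 -324.    64.5]
(312, 270) [ 451.7 -314.4   41.4]
(300, 300) [ 446.  -314.5   64.5]
(325, 260) [ 458.  -315.5   36.5]
(318, 236) [ 457.6 -311.3    8.8]
```

View pics/c3.png

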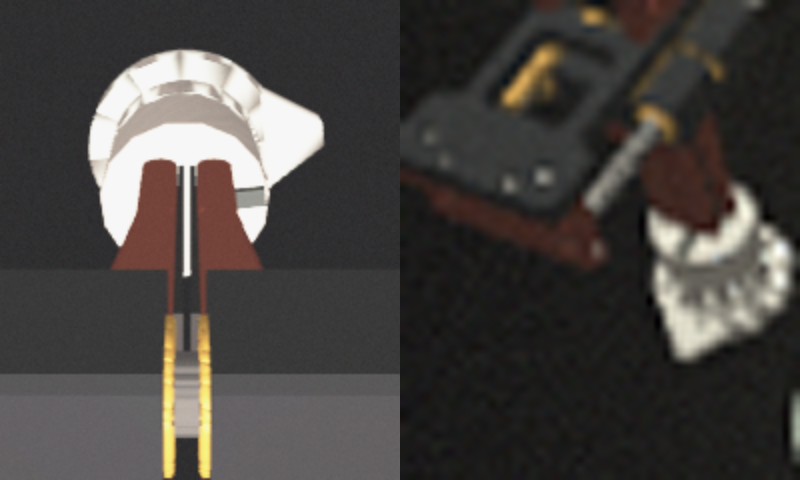

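The composite shows the shut fingers, at about (312,280) in the full wrist image, resting over the knob's top rather than around it. I'll check where the fingertips really are in tool coordinates.

```bash
python3 - <<'E'
from h import *
P=np.load('w1.npy'); Rt=R.from_rotvec([-2.80582624e+00,-1.41278790e+00,1e-4]).as_matrix(); e=np.array([445.695,-323.891,153.095])
T=(P-e)@Rt
for v in (282,285,290,300,320,340,360): print('w1',v,[T[v,u].round(1).tolist() for u in (197,200)])
m=(T[...,2]<40)&(T[...,2]>-150); v,u=np.nonzero(m); print(T[m][T[m][:,2].argsort()[-5:]].round(1))
o=get_obs(); print(o['ee_pos'],o['ft_force'],o['width'])
P=np.load('w3.npy'); T=(P-o['ee_pos'])@R.from_rotvec(o['orientation']).as_matrix()
for v in (278,282,286,290,300,320): print(v,[T[v,u].round(1).tolist() for u in (298,328,345)])
E
```

```text
w1 282 [[10.7, -49.6, -33.6], [10.6, -48.4, -33.3]]
w1 285 [[10.8, -48.7, -37.1], [10.9, -47.4, -37.3]]
w1 290 [[10.4, -47.5, -41.3], [10.3, -46.4, -41.1]]
w1 300 [[9.1, -45.7, -48.2], [9.1, -44.6, -48.0]]
w1 320 [[4.0, -44.3, -54.9], [2.4, -44.1, -51.9]]
w1 340 [[-2.9, -44.1, -57.5], [-5.1, -44.1, -53.9]]
w1 360 [[-10.3, -44.2, -59.5], [-149.0, -111.2, 153.5]]
[[-10.6 -44.3 -29.9]
 [ 10.5 -48.5 -29.9]
 [  1.1  44.  -29.8]
 [ 10.6  49.8 -29.8]
 [ 10.4 -49.9 -29.5]]
[ 443.98148126 -326.27637743   13.14483052] [ 0.63028897 -0.36775651  0.23615024] 0.7387447826740317
278 [[10.3, -7.0, -28.0], [10.3, 6.1, -28.1], [10.4, 13.5, -28.3]]
282 [[10.9, -6.8, -34.2], [10.6, 5.9, -33.2], [8.5, 13.6, -28.2]]
286 [[10.9, -6.6, -38.5], [10.7, 5.8, -38.0], [6.3, 13.7, -27.5]]
290 [[10.9, -6.5, -42.5], [10.9, 5.6, -42.4], [4.3, 13.8, -27.3]]
300 [[11.4, -6.1, -52.9], [10.7, 5.3, -51.5], [0.7, 13.6, -29.9]]
320 [[11.5, -5.5, -69.1], [10.4, 4.8, -67.0], [10.5, 10.6, -67.2]]
```

The depth image puts the real fingertips about 28 to 29 mm behind the reported TCP: tool z is about -28.5, both open and shut. The camera world heights agree with the knob's 40 mm. So I open and go about 29 mm lower, watching the force.

>>> {"api": "jog_arm", "payload": {"commands": [[1,[0,0,-0.03],[0,0,0]],[1,[0,0,0],[0,0,0]],[1,[0,0,0],[0,0,0]],[1,[0,0,0],[0,0,0]],[1,[0,0,0],[0,0,0]],[1,[0,0,0],[0,0,0]],[1,[0,0,0],[0,0,0]],[1,[0,0,0],[0,0,0]],[1,[0,0,0],[0,0,0]],[1,[0,0,0],[0,0,0]]]}}

```text
t: 4.7
ee_pos: [444.0, -326.3, 16.2]
orientation: [2.804, 1.416, 0.0]
ft_force: [-0.3, -0.6, 0.2]
width: 76.5
grasp_force: 0.0
```

>>> {"api": "jog_arm", "payload": {"commands": [[1,[0,0,0.1],[0,0,0]],[1,[0,0,0.1],[0,0,0]],[1,[0,0,0.06],[0,0,0]],[1,[0,0,0],[0,0,0]],[1,[0,0,0],[0,0,0]]]}}

```text
t: 5.2
ee_pos: [443.7, -326.1, -10.3]
orientation: [-2.803, -1.416, 0.001]
ft_force: [-0.2, 0.4, 0.8]
width: 87.4
grasp_force: 0.0
```

>>> {"api": "jog_arm", "payload": {"commands": [[1,[0,0,0.05],[0,0,0]],[1,[0,0,0],[0,0,0]],[-1,[0,0,0],[0,0,0]],[-1,[0,0,0],[0,0,0]],[-1,[0,0,0],[0,0,0]],[-1,[0,0,0],[0,0,0]],[-1,[0,0,0],[0,0,0]],[-1,[0,0,0],[0,0,0]],[-1,[0,0,0],[0,0,0]],[-1,[0,0,0],[0,0,0]]]}}

```text
t: 6.2
ee_pos: [444.0, -326.3, -14.8]
orientation: [2.804, 1.416, 0.0]
ft_force: [0.4, 0.4, 0.9]
width: 37.6
grasp_force: 30.0
```

>>> {"api": "jog_arm", "payload": {"commands": [[-1,[0,0,0],[0,0,0]],[-1,[0,0,0],[0,0,0]],[-1,[0,0,0],[0,0,0]]]}}

```text
t: 6.5
ee_pos: [444.0, -326.3, -14.8]
orientation: [2.804, 1.416, 0.0]
ft_force: [0.3, -0.5, 1.5]
width: 37.6
grasp_force: 30.0
```

>>> {"api": "jog_arm", "payload": {"commands": [[-1,[0,0,-0.1],[0,0,0]],[-1,[0,0,-0.2],[0,0,0]],[-1,[0,0,-0.3],[0,0,0]],[-1,[0,0,-0.3],[0,0,0]],[-1,[0,0,-0.3],[0,0,0]],[-1,[0,0,-0.15],[0,0,0]],[-1,[0,0,-0.05],[0,0,0]],[-1,[0,0,0],[0,0,0]]]}}

```text
t: 7.3
ee_pos: [444.2, -326.5, 126.0]
orientation: [2.803, 1.416, 0.001]
ft_force: [0.2, -0.1, -1.7]
width: 37.6
grasp_force: 30.0
```

>>> {"api": "jog_arm", "payload": {"commands": [[-1,[0.2,-0.04,0],[0,0,0]],[-1,[0.4,-0.09,0],[0,0,0]],[-1,[0.45,-0.1,0],[0,0,0]],[-1,[0.45,-0.1,0],[0,0,0]],[-1,[0.45,-0.1,0],[0,0,0]],[-1,[0.45,-0.1,0],[0,0,0]],[-1,[0.45,-0.1,0],[0,0,0]],[-1,[0.4,-0.09,0],[0,0,0]],[-1,[0.22,-0.05,0],[0,0,0]],[-1,[0.1,-0.02,0],[0,0,0]]]}}

```text
t: 8.3
ee_pos: [592.0, 10.1, 123.7]
orientation: [-2.801, -1.419, 0.003]
ft_force: [1.1, -0.5, -1.1]
width: 37.3
grasp_force: 30.0
```

>>> {"api": "jog_arm", "payload": {"commands": [[-1,[0,0,0],[0,0,-0.1]],[-1,[0,0,0],[0,0,-0.17]],[-1,[0,0,0],[0,0,-0.17]],[-1,[0,0,0],[0,0,-0.17]],[-1,[0,0,0],[0,0,-0.17]],[-1,[0,0,0],[0,0,-0.17]],[-1,[0,0,0],[0,0,-0.1]],[-1,[0,0,0],[0,0,-0.08]],[-1,[0,0,0],[0,0,0]],[-1,[0,0,0],[0,0,0]]]}}

```text
t: 9.3
ee_pos: [591.6, 7.3, 124.5]
orientation: [-1.927, -2.48, 0.001]
ft_force: [-0.5, -0.0, -0.8]
width: 37.5
grasp_force: 30.0
```

```bash
python3 - <<'E'
from h import *
d,P,o=cloud('wrist'); cv2.imwrite('pics/w4.png',d['image']); np.save('w4.npy',P)
print(o['t'],o['ee_pos'],o['orientation'],o['width'],o['grasp_force'],np.degrees(o['qpos'][[0,5]]))
E
```

```text
9.3 [591.59211557   7.27727759 124.48548623] [-1.92686531e+00 -2.47994892e+00  1.46666257e-03] 37.51536823493074 29.99970738132106 [ -0.44447122 -14.74737677]
```

View pics/w4.png

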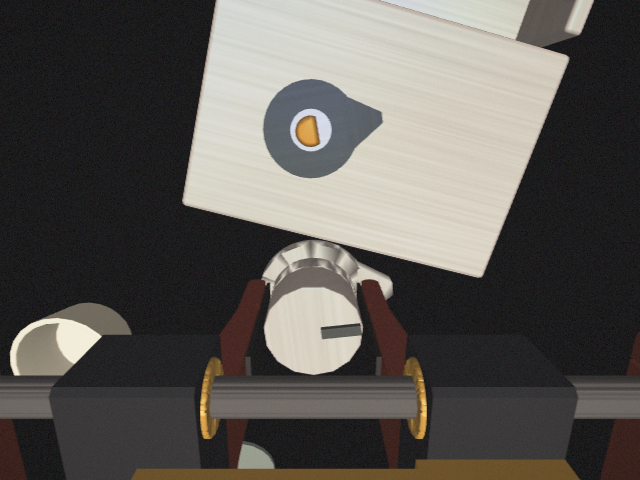

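The wrist view shows the knob gripped, with its top centre at about (314,325) and its nose to the right at (390,288). The stem is at (309,131) and the plate nose at (382,118).

```bash
python3 - <<'E'
from h import *
from scipy.optimize import least_squares
d,P,o=cloud('wrist'); im=d['image'].astype(int); Rt=R.from_rotvec(o['orientation']).as_matrix(); e=o['ee_pos']
T=(P-e)@Rt; b,g,r=im[...,0],im[...,1],im[...,2]; L=im.sum(2)/3
print('tool x yaw',np.degrees(np.arctan2(Rt[1,0],Rt[0,0])), 'R',Rt.round(3).tolist())
tool=lambda W:(W-e)@Rt
ang=lambda v:np.degrees(np.arctan2(v[1],v[0]))
# plate
m=np.zeros(L.shape,np.uint8); m[60:195,245:400]=(L[60:195,245:400]<135)
n,lab,st,ce=cv2.connectedComponentsWithStats(m); k=1+st[1:,4].argmax(); pm=(lab==k).astype(np.uint8)
c=max(cv2.findContours(pm,cv2.RETR_EXTERNAL,cv2.CHAIN_APPROX_NONE)[0],key=len)[:,0].astype(float)
W=rays(d,o,c,72); t=tool(W)[:,:2]
def circ(t,r0,it=6):
    c0=np.median(t,0); q=t
    for _ in range(it):
        s=least_squares(lambda p:np.hypot(*(q-p[:2]).T)-p[2],[*c0,r0],loss='soft_l1'); c0=s.x[:2]
        q=t[abs(np.hypot(*(t-c0).T)-s.x[2])<1.2] if _ else t[np.hypot(*(t-c0).T)<r0+2]
    return s.x
pc=circ(t,28); print('plate circ',pc); f=np.hypot(*(t-pc[:2]).T)
q=t[f>34]; tip=t[f>f.max()-1.5].mean(0); print('plate tip r',f.max(),'ang tip',ang(tip-pc[:2]),'ang nosemean',ang(q.mean(0)-pc[:2]))
print('deck z',np.nanmedian(P[180:230,350:450,2]),'plate z',np.nanmedian(P[pm>0][:,2]))
# stem top
sm=((r-b)>60); sm[:100]=0; sm[160:]=0; sm[:,:280]=0; sm[:,340:]=0
print('stem z',np.nanmax(P[sm][:,2]),np.nanmedian(P[sm][:,2]))
w=tool(rays(d,o,np.argwhere(sm)[:,::-1],100)); print('stem px mean',w[:,:2].mean(0),w.min(0),w.max(0), sm.sum())
# knob top
zt=-54.8; h=rays
km=(L>90)&(T[...,2]<-50)&(T[...,2]>-60)&(abs(T[...,0])<30)&(abs(T[...,1])<30)
kc=max(cv2.findContours(km.astype(np.uint8),cv2.RETR_EXTERNAL,cv2.CHAIN_APPROX_NONE)[0],key=len)[:,0].astype(float)
kt=tool(rays(d,o,kc,e[2]+54.8))[:,:2]; kk=circ(kt,19); print('knob top circ',kk,'z',np.median(T[km][:,2]))
rm=(L<125)&(T[...,2]<-50)&(T[...,2]>-62)&(np.hypot(T[...,0]-kk[0],T[...,1]-kk[1])<18.); v=np.argwhere(rm)[:,::-1]; v=v[(v[:,0]>315)]
x=tool(rays(d,o,v,e[2]+56.8))[:,:2]; U=np.linalg.svd(x-x.mean(0))[2][0]; U*=np.sign(U[1]); print('rib',len(x),x.mean(0),'dir',ang(U),'from axis',ang(x.mean(0)-kk[:2]))
# knob nose tip
s=np.argwhere((T[...,2]>-35)&(T[...,2]<0)&(L>70))[:,::-1]; s=s[(s[:,0]>370)&(s[:,0]<405)&(s[:,1]>255)&(s[:,1]<310)]
i=s[s[:,0]>=s[:,0].max()-1].mean(0); x=tool(rays(d,o,[i],e[2]+14.8+7))[0]; print('nose px',i,x,'r',np.hypot(*(x[:2]-kk[:2])),'ang',ang(x[:2]-kk[:2]))
E
```

```text
tool x yaw 104.3212889741839 R [[-0.247, 0.969, -0.001], [0.969, 0.247, -0.0], [0.0, -0.001, -1.0]]
plate circ [71.69056166 -2.39944582 27.66232047]
plate tip r 41.90827094668517 ang tip 79.93625805357817 ang nosemean 79.55652029105994
deck z 71.0228091002302 plate z 73.077738747484
stem z 102.97884961182118 100.75439515458974
stem px mean [71.56799296 -3.82117641] [64.15887005 -9.64578058 24.66296602] [79.25658013  1.85454294 24.67714195] 548
knob top circ [ 0.82527538 -0.645954   19.16036864] z -55.817874542191944
rib 544 [3.73571611 9.18576445] dir 160.65382547337842 from axis 73.50989568855235
nose px [391.44444444 288.22222222] [  3.40020897  35.17250013 -21.83675302] r 35.91088886696862 ang 85.88816802210984
```

>>> {"api": "jog_arm", "payload": {"commands": [[-1,[0.1,0,0],[0,0,0]],[-1,[0.25,-0.005,0],[0,0,0]],[-1,[0.25,-0.005,0],[0,0,0]],[-1,[0.109,-0.005,0],[0,0,0]],[-1,[0,0,0.1],[0,0,-0.11]],[-1,[0,0,0.1],[0,0,0]],[-1,[0,0,0.1],[0,0,0]],[-1,[0,0,0],[0,0,0]],[-1,[0,0,0],[0,0,0]],[-1,[0,0,0],[0,0,0]]]}}

```text
t: 10.4
ee_pos: [573.5, 76.0, 95.4]
orientation: [1.817, 2.563, 0.0]
ft_force: [-1.6, 0.8, -1.0]
width: 37.6
grasp_force: 30.0
```

```bash
python3 - <<'E'
from h import *
d,P,o=cloud('wrist'); s=get_image('scene'); t=get_image('top')
Rt=R.from_rotvec(o['orientation']).as_matrix(); print(o['ee_pos'],np.degrees(np.arctan2(Rt[1,0],Rt[0,0])),o['ft_force'])
# expected from earlier: stem axis world
e0=np.array([591.592,7.277,124.485]); R0=R.from_rotvec([-1.92686531,-2.47994892,1.46666e-3]).as_matrix()
sw=e0+R0@[71.7,-2.1,24.5]; kw=o['ee_pos']+Rt@[.8,-.65,-14.8]; print('stem',sw,'knob underside',kw)
a=cv2.resize(d['image'][160:400,200:440],(400,400)); b=cv2.resize(s['image'][190:260,315:385],(400,400),interpolation=2)
cv2.imwrite('pics/c5.png',np.hstack([a,b]))
E
```

```text
[573.47192068  75.96051979  95.41040311] 109.33723122778977 [-1.61794781  0.75919407 -0.97985568]
stem [571.80411583  76.23209086 100.00674261] knob underside [572.58714716  76.49916056 110.21004979]
```

View pics/c5.png

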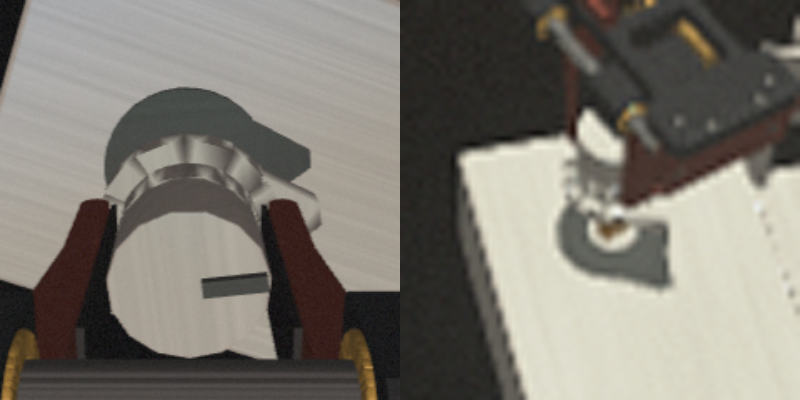

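The left half shows the knob above the plate with both noses pointing right and nearly parallel. The right half shows the stem directly under the knob. I correct a residual of about 0.8 mm and start the descent.

>>> {"api": "jog_arm", "payload": {"commands": [[-1,[0,-0.008,0.04],[0,0,0]],[-1,[0,0,0.03],[0,0,0]],[-1,[0,0,0.03],[0,0,0]],[-1,[0,0,0.03],[0,0,0]],[-1,[0,0,0.02],[0,0,0]],[-1,[0,0,0],[0,0,0]],[-1,[0,0,0],[0,0,0]]]}}

```text
t: 11.25
ee_pos: [572.4, 76.0, 80.1]
orientation: [-1.815, -2.564, 0.0]
ft_force: [-0.5, 0.1, -1.0]
width: 37.7
grasp_force: 30.0
```

>>> {"api": "jog_arm", "payload": {"commands": [[-1,[0,0,0.03],[0,0,0]],[-1,[0,0,0.03],[0,0,0]],[-1,[0,0,0.03],[0,0,0]],[-1,[0,0,0.02],[0,0,0]],[-1,[0,0,0],[0,0,0]],[-1,[0,0,0],[0,0,0]]]}}

```text
t: 11.85
ee_pos: [572.3, 76.0, 69.1]
orientation: [-1.815, -2.564, 0.0]
ft_force: [0.5, 0.2, -1.4]
width: 37.6
grasp_force: 30.0
```

>>> {"api": "jog_arm", "payload": {"commands": [[-1,[0,0,0.02],[0,0,0]],[-1,[0,0,0.02],[0,0,0]],[-1,[0,0,0],[0,0,0]],[-1,[0,0,0],[0,0,0]]]}}

```text
t: 12.25
ee_pos: [572.7, 76.0, 65.5]
orientation: [1.815, 2.564, 0.001]
ft_force: [-1.2, -0.2, 2.7]
width: 37.4
grasp_force: 30.0
```

The force rose by about 4 N right at the expected home height, so the spring is engaged. I press on to the stop.

>>> {"api": "jog_arm", "payload": {"commands": [[-1,[0,0,0.02],[0,0,0]],[-1,[0,0,0.02],[0,0,0]],[-1,[0,0,0.01],[0,0,0]],[-1,[0,0,0],[0,0,0]],[-1,[0,0,0],[0,0,0]]]}}

```text
t: 12.75
ee_pos: [572.7, 76.0, 60.3]
orientation: [1.815, 2.564, 0.001]
ft_force: [-0.1, 0.1, 5.9]
width: 37.5
grasp_force: 30.0
```

>>> {"api": "jog_arm", "payload": {"commands": [[-1,[0,0,0.01],[0,0,0]],[-1,[0,0,0.005],[0,0,0]],[-1,[0,0,0],[0,0,0]],[-1,[0,0,0],[0,0,0]]]}}

```text
t: 13.15
ee_pos: [572.7, 76.0, 59.1]
orientation: [1.815, 2.564, 0.001]
ft_force: [-0.2, -0.2, 6.8]
width: 37.0
grasp_force: 30.0
```

>>> {"api": "jog_arm", "payload": {"commands": [[-1,[0,0,0.008],[0,0,0]],[-1,[0,0,0],[0,0,0]],[-1,[0,0,0],[0,0,0]]]}}

```text
t: 13.45
ee_pos: [572.8, 76.0, 59.0]
orientation: [1.815, 2.563, 0.001]
ft_force: [-2.9, -0.3, 13.6]
width: 37.5
grasp_force: 30.0
```

>>> {"api": "jog_arm", "payload": {"commands": [[-1,[0,0,0.005],[0,0,0]],[-1,[0,0,0],[0,0,0]],[-1,[0,0,0],[0,0,0]]]}}

```text
t: 13.75
ee_pos: [572.9, 76.0, 58.9]
orientation: [1.815, 2.563, 0.001]
ft_force: [-4.4, -0.5, 18.1]
width: 37.8
grasp_force: 30.0
```

>>> {"api": "jog_arm", "payload": {"commands": [[-1,[0,0,0],[0,0,0]],[-1,[0,0,0],[0,0,0]],[-1,[0,0,0],[0,0,0]],[-1,[0,0,0],[0,0,0]],[-1,[0,0,0],[0,0,0]]]}}

```text
t: 14.25
ee_pos: [572.8, 76.0, 58.9]
orientation: [1.815, 2.563, 0.001]
ft_force: [-3.9, -1.0, 17.3]
width: 37.2
grasp_force: 30.0
```

```bash
python3 - <<'E'
from h import *
d,P,o=cloud('wrist'); s=get_image('scene')
T=(P-o['ee_pos'])@R.from_rotvec(o['orientation']).as_matrix()
m=(T[...,2]<-48)&(T[...,2]>-64)&(np.hypot(T[...,0],T[...,1])<15); print('knob top z',np.median(P[m][:,2]),'tool',np.median(T[m][:,2]),'n',m.sum(),o['ft_force'],o['ee_pos'])
a=cv2.resize(d['image'][160:400,200:440],(400,400)); b=cv2.resize(s['image'][170:290,310:450],(400,400),interpolation=2)
cv2.imwrite('pics/c6.png',np.hstack([a,b]))
E
```

```text
knob top z 114.92929438183012 tool -56.00877130716656 n 4383 [-3.86083716 -1.00253593 17.25077272] [572.8195221   75.98993604  58.91900007]
```

View pics/c6.png

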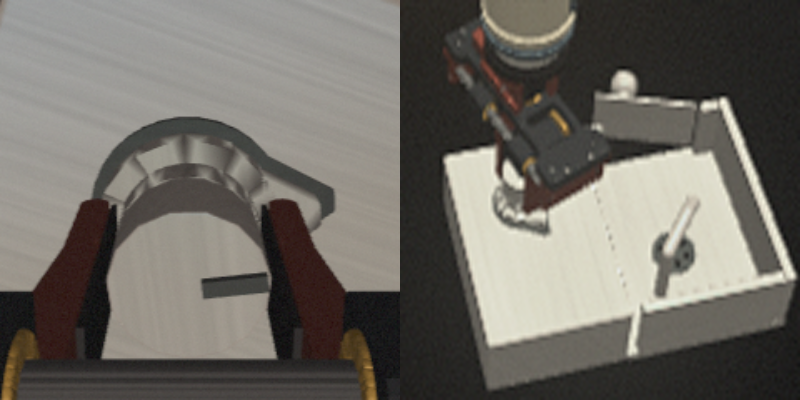

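The knob sits right over the plate with the noses aligned. Its top reads 115 mm (114 expected, and this camera reads about 1 mm high). It is at the stop with about 17 N, still gripped, and the gate is untouched, so I hand in.

```bash
python3 -c "from workcell import close_job; print(close_job())"
```

```text
the job is handed in; nothing more can be done
None
```

The knob is fully home on the stem with its nose matching the plate's, pressed to the valve's stop and still gripped at about 17 N; I saw nothing else disturbed, and the job was handed in at about 14 s.

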